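Hang the roller pick cup on the sloped rail and send it to the stop

TASK

Pick up the roller-hung pick cup by its top tab and hook it onto the high end of the sloped brass rail, behind the spring gate, lowering it gently until you feel the rollers rest on the rail before you let go of it. Then push it along the rail through the spring gate, never pressing or pushing hard, and release it so that it rolls down and rests against the end stop with the gate shut behind it. Leave the other barware where it stands.

Things in the scene. Friction and masses are not known exactly. Their poses are not given: they have to be found in the camera images.
- stand: Fixed sloped-rail stand: dark base 120 x 440 x 12 mm, a post at each end, between them a brass bar 8 mm wide, 12 mm high, 400 mm long. Origin: centre of the base's underside; y along the rail, downhill, level; x across, away from the robot, to the gate pivot's side; z up. The bar lies over x = 0 and falls 0.12 rad (7 deg) towards +y.
- landing (a point): Nominal bar top 142 mm uphill of the bar's middle: the landing behind the gate. The real bar is clamped by hand as a whole up to 8 mm higher or lower than this (in no reading; feel for it; it stays put). A seated hanger fits here with its middle -165 to -121 mm along the bar. Bar-end clamps (at 180 to 200 mm, below bar top) are low. Axes as the stand's. Nominal bar top at mid-bar: 165 mm up.
- stop (a point): Nominal bar top under the uphill face of the end stop, 175 mm downhill of the bar's middle; same unknown height offset. The stop is an upright plate across the bar, to 35 mm above its top. A hanger against it has its middle 142 mm downhill of the bar's middle. Axes as the stand's.
- gate (a joint): Gate arm angle (rad): 0 shut, square across the rail 85 mm uphill of mid-bar; swings downhill to 1.4, springs shut. Arm 47 x 5 mm, 19.5 to 27 mm above bar top, pivot 45 mm to +x on a bracket 6 to 12 mm below bar top. Needs 3 to 5 N; the hanger's weight cannot open it. At 0.8 rad the hanger passes, arm rubbing its +x side; clear once its middle is past -20 mm along the bar.
- hanger_tab (a point): Middle of the flat grip tab on top of a loose steel roller hanger (0.2 kg, 167 mm tall, standing upright on its cup). Tab 10 mm thick (x), 24 mm wide (y), 38 mm tall; 148 mm above the underside. z up, y the rolling direction, x to the hook's open side. From 19 mm below this point: a bridge 24 (x) x 66 (y) x 8.5 mm. Rolls freely but slowly, 0.03 to 0.06 m/s.
- hanger_seat (a point): Point between the hanger's two rollers at their lowest tread line, 48 mm below the tab's middle: it comes to lie on the bar's top middle line. Rollers turn on axles along x, 20 mm before and behind, tread 12 mm wide and 8 mm in radius; flanges reach 3 mm lower. On the rail the hanger's x points as the stand's x.
- hanger_mouth (a point): Middle of the hook's open mouth, 77 mm below the tab's middle; the bar enters from the hanger's +x side. Free height 52 mm, from flanges (51 mm below the tab's middle) to the cup's rim (103 mm below). A spine 5 mm thick at x = -30 mm closes the other side. The pick cup below is 56 mm across, 45 mm tall.
- highball: Blue glass highball, 70 mm across, 145 mm tall, bystander; origin at its underside.
- dispenser: Steel push-top toothpick dispenser, 64 mm across, 98 mm tall, bystander; origin at its underside.
- tins: Two nested steel shaker tins, 90 mm across, 175 mm tall, bystander; origin at the underside.
- dish: Round white ceramic dish, 110 mm across, 30 mm tall, bystander; origin at its underside.
There are look-alikes about, which are no part of the job. What is shaped like the part that bears hanger_tab but green is not meant.

How it is judged:
On the way, in this order (a step that is already met when the one before it is completed fails the run):
1. the hanger's rollers rest on the rail behind the gate while it is still held (x of hanger_tab in the frame of stand between -0.008 and 0.008 m and contact force between hanger and stand above 0.5 N and contact force between the fingers and hanger above 0.5 N and y of hanger_tab in the frame of stand between -0.175 and -0.11 m and z of hanger_tab in the frame of stand below 0.25 m), for 0.2 s.
2. the hanger, on the rail, pushes the spring gate open (x of hanger_tab in the frame of stand between -0.008 and 0.008 m and value of joint gate above 0.4 rad and contact force between hanger and stand above 0.5 N and y of hanger_tab in the frame of stand between -0.13 and 0 m and z of hanger_tab in the frame of stand below 0.25 m), for 0.1 s.
At the end, for the whole second after the job is handed in: The hanger hangs on the rail by its rollers at the end stop (within about 8 mm along and across the rail), at rest, no more than 0.25 rad from upright, released, and the gate is shut (below 0.1 rad) (x of hanger_tab in the frame of stand between -0.008 and 0.008 m and y of hanger_tab in the frame of stand between 0.138 and 0.156 m and z of hanger_tab in the frame of stand between 0.18 and 0.212 m and contact force between hanger and stand above 0.3 N and linear speed of hanger below 0.02 m/s and angle between hanger_tab's own z axis and vertical below 0.25 rad and value of joint gate below 0.1 rad and contact force between the fingers and hanger below 0.05 N); the robot touches nothing.
It fails at once if the hanger is pressed against the rail, gate or stand with more than 20 N (contact force between hanger and stand above 20 N).
It fails at once if the robot presses on the rail stand with more than 20 N (contact force between the arm and stand above 20 N).
It fails at once if a bystander is moved by more than 20 mm (distance of any of highball, dispenser, tins, dish from where it was at the start of the episode above 0.02 m).
It also fails if it takes over 58 s, if anything falls off the work surface, if the arm or the gripper's body presses on something with over 40 N, if the wrist force passes 120 N, or if a joint passes its speed limit or range.

ROBOT

A 6-joint arm with a two-finger parallel gripper is mounted at the origin on the work surface. World frame = base frame: x ahead of the robot, y to its left, z up, the work surface at z = 0. Lengths are in m, angles in rad, forces in N, time in s.
With the tool pointing down it reaches from about 0.275 to 0.85 m from the base axis. Payload 5.2 kg.
Tool frame: the origin (TCP) lies at the very end of the fingers, on their centre line; the grasp point (between the pads) lies 19 mm behind it (arm.tcp_to_grasp is the distance from the TCP to the grasp point, in m); z points along the fingers, y is the direction in which the jaws open and shut (so a half turn about z gives the same grasp; the last joint's range is limited). The gripper opens to 85 mm and grips with 20 to 120 N. Pads are 22 mm wide; open, the fingers measure 114 mm over their backs; the gripper's body (76 mm by 85 mm) begins 54 mm behind the grasp point. The pads swing forward as they close: fully open they stand 13 mm farther back than shut.
Start: joints at [-1.343, 0.259, 1.535, -0, 1.348, -0.203], TCP at [0.23, -0.5, 0.231] pointing down, gripper open.
Joint ranges: [-3.14, 3.14], [-0.91, 2.08], [0.19, 2.58], [-1.22, 4.36], [0.22, 2.71], [-3.12, 3.12]. Speed limits (rad/s): [2.57, 2.57, 3.14, 3.14, 3.14, 3.14].

INTERFACE

Orientations are given as a unit quaternion [w, x, y, z].
In Python, from plant import arm, vision gives the robot as it stands. The module is installed in compiled form; this text tells all that it offers.
- The arm moves only by the tool arm_command, never from a script. Its argument "plan" is a list of rows, each a list of 5 numbers: the shift along the tool's x, y, z in mm, then the turn about the tool's z in degrees, then the finger opening in mm, from 0 to 85.4. A call has 1 to 8 rows; each row is the pose to reach, as a shift and turn from the pose commanded when the call began, along the tool's axes at that moment; what a row does not reach only later rows make up. A row lasts 1/8 s, in which the tool goes at most 62.5 mm and 10.7 degrees, less where a joint would pass 70% of its speed; a pose out of reach is approached as far as the arm can. A call with a gripper value outside its range is refused whole. The fingers move at their own pace and stop on an object; "force" is the grip in N (left out, the last holds). Time passes only in rows, so rows that repeat a pose let the fingers close. It gives the time, the measured TCP pose, the force and the opening at its end, in the units of the state.
- arm.read_state(): the state, without advancing time (a new reading comes with each control period).
- vision.get_image(name): name is "scene" or "top" or "wrist"; returns the picture (420x560x3 uint8, red, green, blue); there is no depth.
- vision.calibration(name): a dict with "camera_matrix" (3x3 intrinsics, pixels), "view" (4x4, takes a point from world to camera coordinates). Camera axes: x right, y down, z forward; pixel columns grow to the right and rows downward; lengths in m; the calibration is good to about 2 mm. A picture is of the moment at which its call begins: read the wrist's pose just before it. calibration takes no time and is no camera call; for the wrist camera it gives the pose at the moment of the call.
- arm.sign_off(): hands the job in, once; it reports no verdict.
Trained networks look in the newest picture that a camera, given by its name, has taken for a name from the list of things; names that differ only in an ending like _2 or _b are one class to them, and where a whole thing is asked for, a point or a joint stands for the part that bears it (a point fixed in the world has none). Each returns a list of dicts, best first, with "score" (0 to 1); they miss things now and then, are a little off and sometimes report something else, mostly with a low value. They report only what shows in the picture. A call takes as long as a camera call. They do not tell look-alikes from the thing itself.
- vision.spot_in(camera, thing): "position" ([column, row] in pixels, amid what is visible of it).
The state is a dict: "t": time; "qpos": joint angles; "joint_velocities": joint speeds; "effort": joint torques, N m; "ee_pos": TCP position; "orientation": TCP orientation; "contact_force": force on the tool from outside, world axes, zero at the start; "torque": the same for the moment, N m; "opening": finger opening in m.
Only numpy, scipy, OpenCV 4.12 (cv2) and the standard library are available. Lean on these libraries where they do the work, as an engineer would, in place of code of your own. Each camera call takes 0.05 s, during which the arm holds its last target.

## Working session

There is one attempt and no reset: what is moved stays moved. The work goes in short steps, Python scripts to look and compute and a tool call to move; the robot and the scene stay as the last step left them, time stands still between calls to the robot, and variables do not carry over. Pictures are saved under pics/ and viewed, and the job is handed in when it is done.

Besides the shell and the picture viewer there is one more tool, called after ">>>" by a JSON object that holds its "api" and its "payload". arm_command: Moves the arm, as the interface text tells. Its arguments: {"type":"object","properties":{"plan":{"type":"array","items":{"type":"array","items":{"type":"number"}}},"force":{"type":"number"}},"required":["plan"]}

```bash
mkdir -p pics; python3 - <<'E'
from plant import arm, vision
import cv2,numpy as np
for n in ["scene","top","wrist"]:
    im=vision.get_image(n); cv2.imwrite(f"pics/{n}0.png",im[:,:,::-1])
    c=vision.calibration(n); print(n,np.round(c["camera_matrix"],1).tolist(),np.round(c["view"],3).tolist())
    if n!="wrist":
        for t in ["hanger_tab","hanger_seat","hanger_mouth","landing","stop","gate","stand","highball","dispenser","tins","dish"]:
            try: print(t,[(round(d["score"],2),np.round(d["position"]).tolist()) for d in vision.spot_in(n,t)][:4])
            except Exception as e: print(t,e)
s=arm.read_state();print(s)
E
```

```text
scene [[485.2, 0.0, 278.2], [0.0, 485.2, 205.4], [0.0, 0.0, 1.0]] [[-0.423, 0.906, 0.004, 0.222], [0.578, 0.273, -0.769, -0.174], [-0.698, -0.323, -0.639, 1.473], [0.0, 0.0, 0.0, 1.0]]
hanger_tab [(0.82, [266.0, 186.0]), (0.62, [287.0, 209.0])]
hanger_seat [(0.78, [286.0, 212.0]), (0.78, [267.0, 182.0])]
hanger_mouth [(0.83, [272.0, 180.0]), (0.65, [287.0, 206.0])]
landing [(0.76, [285.0, 289.0])]
stop [(0.92, [282.0, 291.0])]
gate [(0.62, [230.0, 229.0])]
stand [(0.7, [285.0, 288.0])]
highball [(0.84, [432.0, 262.0]), (0.36, [287.0, 210.0])]
dispenser [(0.55, [448.0, 342.0])]
tins [(0.97, [168.0, 165.0])]
dish [(0.86, [137.0, 220.0]), (0.59, [284.0, 287.0])]
top [[399.2, 0.0, 275.4], [0.0, 399.2, 205.7], [0.0, 0.0, 1.0]] [[0.012, -0.999, -0.038, 0.019], [-0.996, -0.009, -0.084, 0.525], [0.084, 0.039, -0.996, 0.983], [0.0, 0.0, 0.0, 1.0]]
hanger_tab [(0.83, [333.0, 284.0]), (0.68, [294.0, 245.0])]
hanger_seat [(0.82, [332.0, 284.0]), (0.59, [294.0, 246.0])]
hanger_mouth [(0.85, [335.0, 286.0]), (0.46, [269.0, 173.0]), (0.42, [441.0, 246.0])]
landing [(0.73, [268.0, 172.0])]
stop [(0.
[... 499 characters left out ...]
25, 'qpos': array([-1.34281527e+00,  2.58574584e-01,  1.53500515e+00, -4.07484301e-05,
        1.34801787e+00, -2.02808977e-01]), 'joint_velocities': array([-6.18355765e-04, -4.36997344e-04, -9.84086260e-05,  5.71643811e-04,
       -1.19896742e-03,  7.01861758e-04]), 'effort': array([ 1.09676889e-04, -4.45934486e+01, -2.90894920e+01, -5.53079662e-04,
        8.31597645e-04, -5.27314725e-08]), 'ee_pos': array([ 0.22967595, -0.49974093,  0.23132136]), 'orientation': array([-2.22523588e-06,  9.76891079e-01,  2.13737733e-01, -1.99002852e-05]), 'contact_force': array([-0.6483296 , -0.46029571, -0.18616238]), 'torque': array([-0.00276038, -0.04260728,  0.06712018]), 'opening': 0.08515560155645635}
```

View pics/scene0.png

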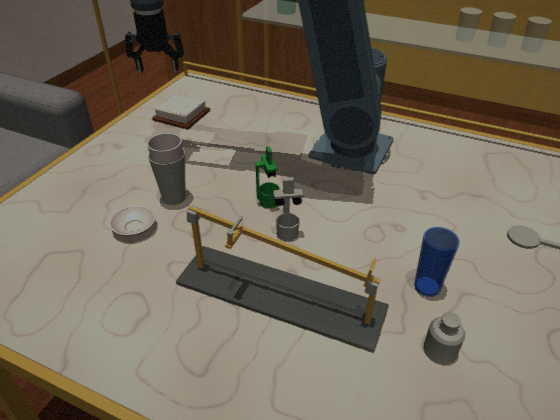

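View pics/top0.png

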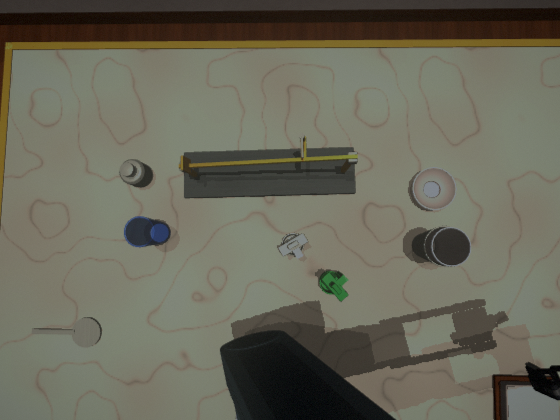

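Candidates for the hanger are the steel one at scene (288,208) / top (292,246) and the green one at scene (267,185) / top (333,284). The description rules out green, so I choose the steel one and check it in a crop.

```bash
python3 - <<'E'
import cv2,numpy as np
a=cv2.imread("pics/scene0.png");b=cv2.imread("pics/top0.png")
A=cv2.resize(a[165:250,240:330],None,fx=6,fy=6,interpolation=cv2.INTER_CUBIC)
B=cv2.resize(b[220:270,262:322],None,fx=10,fy=10,interpolation=cv2.INTER_CUBIC)
cv2.imwrite("pics/cA.png",A);cv2.imwrite("pics/cB.png",B)
cv2.imwrite("pics/cC.png",cv2.resize(b[130:210,170:370],None,fx=4,fy=4,interpolation=cv2.INTER_CUBIC))
cv2.imwrite("pics/cD.png",cv2.resize(a[195:345,170:390],None,fx=3.6,fy=3.6,interpolation=cv2.INTER_CUBIC))
E
```

```text
(no output)
```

View pics/cA.png

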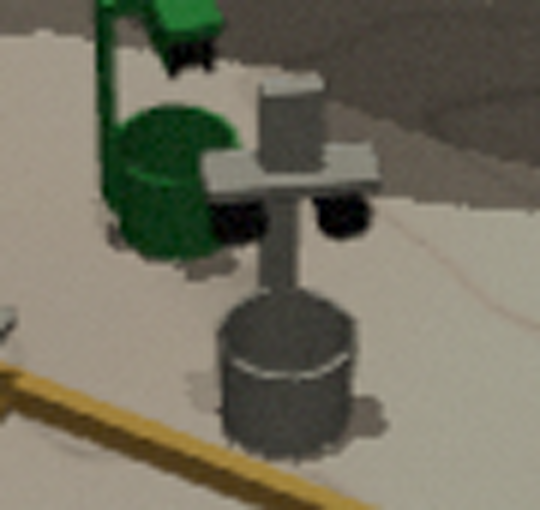

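View pics/cB.png

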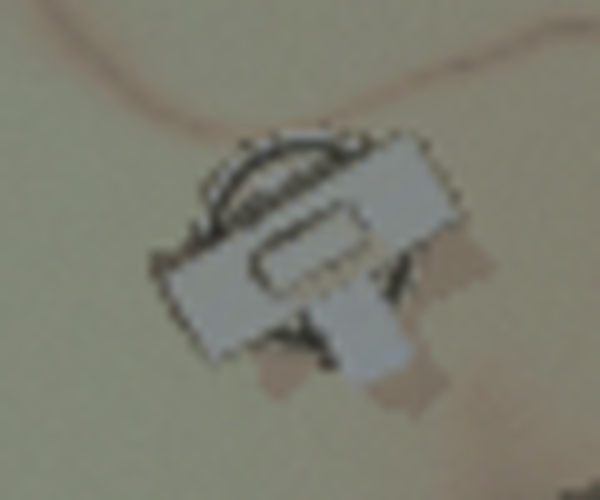

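View pics/cC.png

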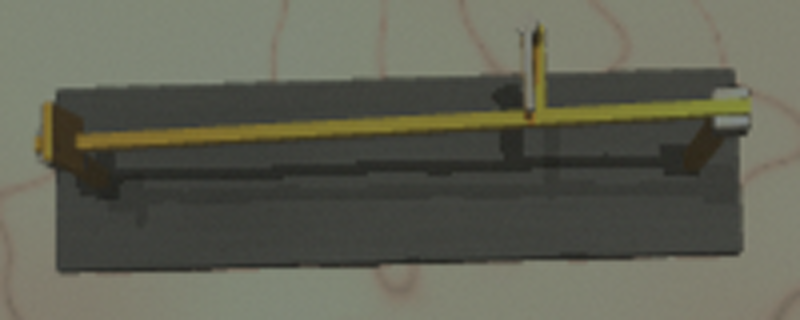

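View pics/cD.png

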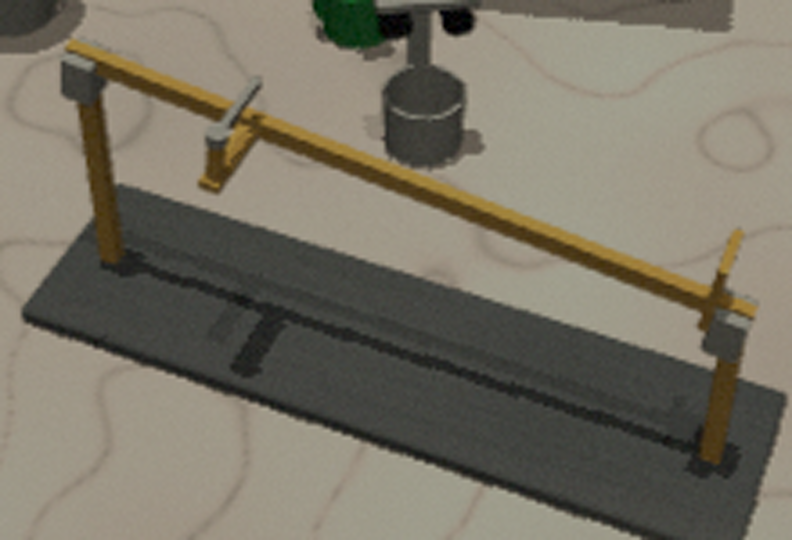

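The crops show the steel hanger standing upright on its cup. Its spine is at the lower right in the top view (crop 360,350) and its open side faces up-left. The rail's high end and the gate are at image right, which is world -y. Next I fit the poses from these pixels.

```bash
cat > h.py <<'E'
import numpy as np, cv2
from scipy.optimize import least_squares
def proj(c,P):
    P=np.atleast_2d(P); V=np.array(c["view"]);K=np.array(c["camera_matrix"])
    q=(P@V[:3,:3].T+V[:3,3])@K.T
    return q[:,:2]/q[:,2:]
def R(a): return np.array([[np.cos(a),-np.sin(a),0],[np.sin(a),np.cos(a),0],[0,0,1]])
S=0.12
def bar(s,x=0,dz=0): # along bar, top surface
    return [x,s*np.cos(S),0.165-s*np.sin(S)+dz]
def tf(p,P): return np.array(P)@R(p[2]).T+np.array([p[0],p[1],0])
E
python3 - <<'E'
from h import *
from plant import arm,vision
T=vision.calibration("top");C=vision.calibration("scene")
# hanger, z origin underside
hp=[[0,0,.167]]+[[12,33],[12,-33],[-12,-33],[-12,33]]
tp=[([-.012,-.033,.129],[308.5,241.5]),([.012,-.033,.129],[302.5,233.2]),([.012,.033,.129],[278,247.5]),([-.012,.033,.129],[283.5,256]),([0,0,.167],[293.1,244.9])]
# scene: crop/6+(240,165)
sp=[([0,0,.167],[240+292/6,165+83/6]),([.012,.033,.129],[240+378/6,165+180/6]),([.012,-.033,.129],[240+209/6,165+190/6])]
f=lambda p:np.concatenate([(proj(T,tf(p,[a for a,_ in tp]))-[b for _,b in tp]).ravel(),(proj(C,tf(p,[a for a,_ in sp]))-[b for _,b in sp]).ravel()])
r=least_squares(f,[.43,-.05,.5]);print("hanger",r.x,np.degrees(r.x[2]),np.round(r.fun,1))
c4=lambda u,v:[170+u/4,130+v/4]; d=lambda u,v:[170+u/3.6,195+v/3.6]
tq=[([.06,.22,.012],c4(57,90)),([.06,-.22,.012],c4(735,70)),([-.06,-.22,.012],c4(742,252)),([-.06,.22,.012],c4(58,271))]
sq=[([.06,-.22,.012],d(22,312)),([-.06,-.22,.012],d(118,185)),([-.06,.22,.012],d(785,397))]
bq=[("T",-.2,0,c4(750,106)),("T",.175,0,c4(78,142)),("C",-.2,-.004,d(83,39)),("C",-.2,.004,d(67,47))]
def g(p):
    o=[(proj(T,tf(p,[a for a,_ in tq]))-[b for _,b in tq]).ravel(),(proj(C,tf(p,[a for a,_ in sq]))-[b for _,b in sq]).ravel()]
    for k,s,x,uv in bq: o.append((proj(T if k=="T" else C,tf(p,[bar(s,x,p[3])]))-[uv]).ravel())
    return np.concatenate(o)
r=least_squares(g,[.6,0,0,0]);print("stand",r.x,np.degrees(r.x[2]),np.round(r.fun,1))
print("landing",tf(r.x,[bar(-.142,0,r.x[3])]))
E
```

```text
hanger [ 0.42974545 -0.02025483  0.54658774] 31.317170856441493 [-0.2 -0.   0.3 -1.  -0.6 -0.2 -0.6  0.6 -0.2 -0.3 -0.3 -0.6  0.3 -0.9
 -0.8 -0.7]
stand [ 0.61195006  0.04398577  0.03208679 -0.01063318] 1.8384374221555968 [-1.1 -0.9 -0.3 -0.8 -0.3  0.3 -1.4 -0.2 -1.1 -1.6  0.2 -2.1  1.1 -1.6
 -0.8  0.2 -0.5 -0.2 -2.6  0.2 -0.3  0.3]
landing [[ 0.61647284 -0.09692049  0.17136595]]
```

>>> {"api": "arm_command", "payload": {"plan": [[40,-35,-50,-10,85],[85,-80,-80,-20,85],[130,-120,-80,-30,85],[175,-165,-80,-40,85],[225,-210,-80,-50,85],[275,-255,-80,-60,85],[320,-300,-80,-70,85],[350,-330,-80,-80,85]]}}

```text
t: 2.25
ee_pos: [0.4084, -0.0571, 0.3117]
orientation: [0.001, 0.609, 0.793, 0.0]
contact_force: [0.3, -0.2, -0.5]
opening: 0.0847
```

```bash
cat >> h.py <<'E'
def toolmove(s,target,yawx):
    """shift (tool axes, mm) & turn from state to world target, tool-x yaw yawx(rad)"""
    from scipy.spatial.transform import Rotation as Ro
    q=s["orientation"];M=Ro.from_quat([q[1],q[2],q[3],q[0]]).as_matrix()
    d=M.T@(np.array(target)-s["ee_pos"])*1000
    th=np.arctan2(M[1,0],M[0,0]); dy=(th-yawx+np.pi)%(2*np.pi)-np.pi
    return np.round(d,1),np.round(np.degrees(dy),1),np.round(M,3).tolist()
E
python3 - <<'E'
from h import *
from plant import arm,vision
for k in range(6): im=vision.get_image("wrist")
s=arm.read_state();im=vision.get_image("wrist");cal=vision.calibration("wrist")
cv2.imwrite("pics/w1.png",cv2.resize(im[:,:,::-1],(784,588)))
p=[.4297,-.0203,.5466]
print(np.round(proj(cal,tf(p,[[0,0,.167],[.012,.033,.129],[.012,-.033,.129],[-.012,-.033,.129],[-.012,.033,.129]]))*1.4))
print(s["ee_pos"],toolmove(s,[.4297,-.0203,.30],.5466+np.pi/2))
st=[.61195,.04399,.0321]
print("stand",np.round(proj(cal,tf(st,[bar(-.2,0,-.0),bar(-.142),bar(-.085)]))*1.4))
E
```

```text
[[440. 216.]
 [439. 153.]
 [464. 251.]
 [430. 261.]
 [403. 164.]]
[ 0.40777969 -0.05970853  0.3113144 ] (array([32.6, 31.2, 11.3]), np.float64(-16.7), [[-0.252, 0.968, -0.0], [0.968, 0.252, -0.001], [-0.001, -0.0, -1.0]])
stand [[670. 501.]
 [699. 416.]
 [728. 328.]]
```

View pics/w1.png

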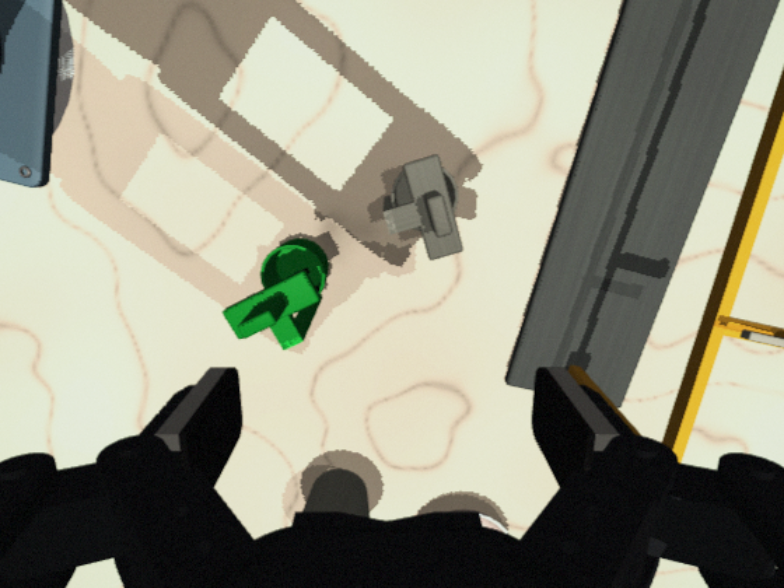

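```bash
python3 - <<'E'
import cv2
b=cv2.imread("pics/w1.png")
cv2.imwrite("pics/w1c.png",cv2.resize(b[230:490,484:784],None,fx=2.3,fy=2.3,interpolation=cv2.INTER_CUBIC))
E
```

```text
(no output)
```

View pics/w1c.png

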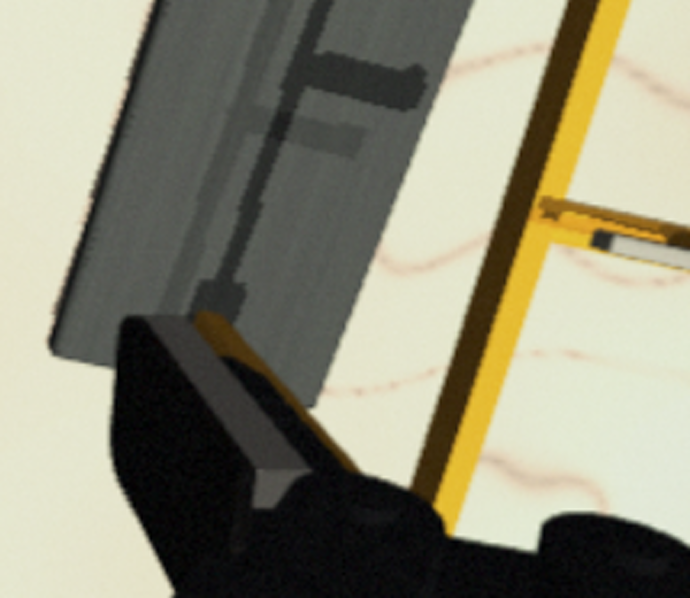

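```bash
cat > fit.py <<'E'
from h import *
from plant import arm,vision
T=vision.calibration("top");C=vision.calibration("scene");W=vision.calibration("wrist")
c4=lambda u,v:[170+u/4,130+v/4]; d=lambda u,v:[170+u/3.6,195+v/3.6]
w=lambda u,v:[(484+u/2.3)/1.4,(230+v/2.3)/1.4]
L=[(T,[.06,.22,.012],c4(57,90)),(T,[.06,-.22,.012],c4(735,70)),(T,[-.06,-.22,.012],c4(742,252)),(T,[-.06,.22,.012],c4(58,271)),
(C,[.06,-.22,.012],d(22,312)),(C,[-.06,-.22,.012],d(118,185)),(C,[-.06,.22,.012],d(785,397)),
(W,[-.06,-.22,.012],w(52,350)),(W,[.06,-.22,.012],w(312,408))]
B=[(T,-.2,0,c4(750,106)),(T,.175,0,c4(78,142)),(C,-.2,-.004,d(83,39)),(C,-.2,.004,d(67,47))]
Wl=[(w(547,195)),(w(448,500))]
def g(p):
    o=[(proj(c,tf(p,[a]))-[b]).ravel() for c,a,b in L]
    for c,s,x,uv in B: o.append((proj(c,tf(p,[bar(s,x,p[3])]))-[uv]).ravel())
    a,b=proj(W,tf(p,[bar(-.18,0,p[3]),bar(-.06,0,p[3])])); n=np.array([-(b-a)[1],(b-a)[0]]);n/=np.linalg.norm(n)
    for uv in Wl:o.append([n@(np.array(uv)-a)])
    return np.concatenate(o)
r=least_squares(g,[.6,0,0,0],loss="soft_l1");print("stand",r.x,np.degrees(r.x[2]),np.round(g(r.x),1))
print(tf(r.x,[bar(-.142,0,r.x[3])]))
E
python3 fit.py
```

```text
stand [ 0.61203309  0.0444312   0.0336258  -0.00878983] 1.9266165774923887 [-1.3 -0.8 -0.5 -0.9 -0.4  0.2 -1.5 -0.1 -1.  -1.4  0.2 -1.9  1.3 -1.6
 -0.6  1.4  1.3  0.5 -0.9 -0.2 -0.9 -0.3 -2.7 -0.4 -0.3 -0.3 -0.1  0.6]
[[ 0.61677272 -0.09646793  0.1732093 ]]
```

>>> {"api": "arm_command", "payload": {"plan": [[16,15,20,-8,85],[33,31,50,-16.7,85],[33,31,90,-16.7,85],[33,31,110,-16.7,85],[33,31,110,-16.7,85]]}}

```text
t: 3.22
ee_pos: [0.4284, -0.0206, 0.2]
orientation: [-0.002, 0.491, 0.871, -0.0]
contact_force: [-0.0, -0.4, -0.6]
opening: 0.0849
```

```bash
python3 - <<'E'
from h import *
from plant import arm,vision
im=vision.get_image("wrist")
s=arm.read_state();im=vision.get_image("wrist");cal=vision.calibration("wrist")
p=[.4297,-.0203,.5466]
for q in proj(cal,tf(p,[[x,y,.167] for x in(-.005,.005) for y in (-.012,.012)])): cv2.circle(im,tuple(int(v) for v in np.round(q)),2,(255,0,0),-1)
cv2.imwrite("pics/w2.png",cv2.resize(im[:,:,::-1],(784,588)))
print(s["ee_pos"],toolmove(s,[.4297,-.0203,.134],.5466+np.pi/2))
E
```

```text
[ 0.42932626 -0.02066523  0.20123221] (array([ 0.1,  0.6, 67.2]), np.float64(-0.1), [[-0.518, 0.855, -0.001], [0.855, 0.518, 0.0], [0.001, -0.001, -1.0]])
```

View pics/w2.png

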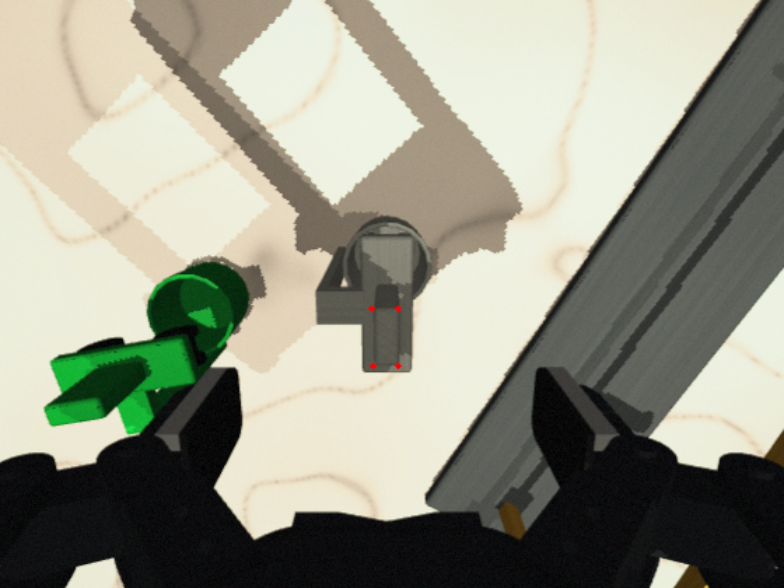

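>>> {"api": "arm_command", "payload": {"plan": [[0,0.5,0,0,45],[0,0.5,0,0,45],[0,0.5,25,0,45],[0,0.5,50,0,40],[0,0.5,67,0,40],[0,0.5,67,0,30],[0,0.5,67,0,15],[0,0.5,67,0,15]], "force": 30}}

```text
t: 4.32
ee_pos: [0.4307, -0.0191, 0.1353]
orientation: [0.001, 0.489, 0.872, 0.0]
contact_force: [-0.1, 0.2, 0.1]
opening: 0.0151
```

```bash
python3 - <<'E'
from h import *
from plant import arm,vision
im=vision.get_image("wrist");s=arm.read_state()
cv2.imwrite("pics/w3.png",im[:,:,::-1])
print(s["ee_pos"],s["opening"],s["contact_force"])
E
```

```text
[ 0.43060607 -0.01910257  0.13515228] 0.014861942207133749 [-0.07097068  0.85815489 -1.100899  ]
```

View pics/w3.png

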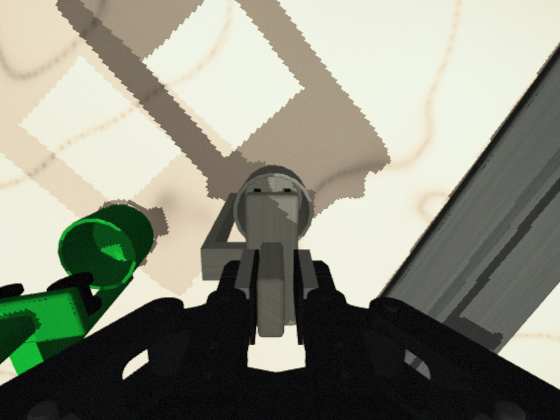

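The tab at (270,290) is centred between the pads, so I close and lift.

>>> {"api": "arm_command", "payload": {"plan": [[0,0,0,0,5],[0,0,0,0,5],[0,0,0,0,5],[0,0,-10,0,5],[0,0,-30,0,5],[0,0,-60,0,5],[0,0,-100,0,5],[0,0,-120,0,5]], "force": 30}}

```text
t: 5.38
ee_pos: [0.4308, -0.0189, 0.2569]
orientation: [0.002, 0.489, 0.872, 0.001]
contact_force: [0.5, -0.1, -2.1]
opening: 0.0094
```

```bash
python3 - <<'E'
from h import *
from plant import arm,vision
im=vision.get_image("wrist");s=arm.read_state()
print(s["ee_pos"],s["opening"],s["contact_force"],s["torque"])
im2=vision.get_image("scene")
cv2.imwrite("pics/w4.png",np.hstack([cv2.resize(im,(400,300)),cv2.resize(im2,(400,300))])[:,:,::-1])
cv2.imwrite("pics/s4.png",cv2.resize(im2[100:250,200:350],(600,600),interpolation=cv2.INTER_CUBIC)[:,:,::-1])
E
```

```text
[ 0.4317354  -0.01916487  0.2587369 ] 0.009670070530549644 [ 1.03942633  0.39662076 -0.55704236] [0.05925134 0.03711106 0.00300113]
```

View pics/w4.png

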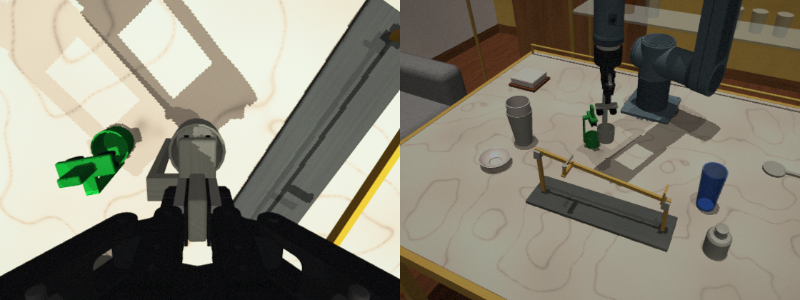

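View pics/s4.png

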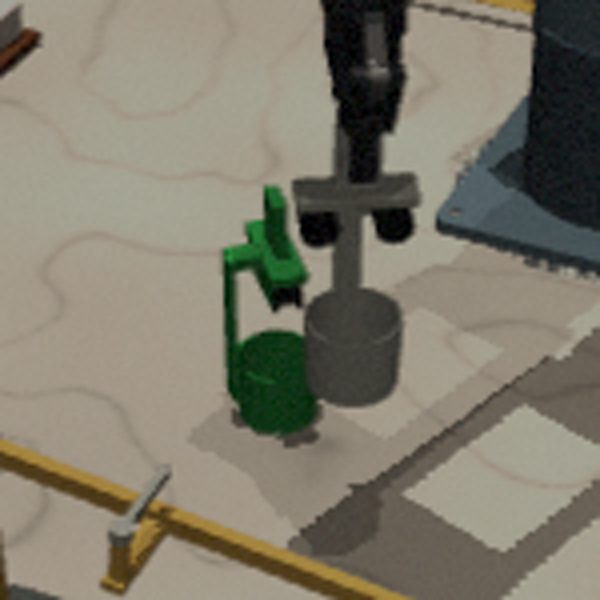

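```bash
python3 - <<'E'
from h import *
from plant import arm,vision
s=arm.read_state()
st=[.61203,.04443,.0336]
for x in(-.1,0):
    t=tf(st,[[x,-.141,.232]])[0];print(t,toolmove(s,t,.0336+np.pi/2))
E
```

```text
[ 0.51682315 -0.09984978  0.232     ] (array([-113.3,   30.7,   25.5]), np.float64(29.5), [[-0.521, 0.854, 0.005], [0.854, 0.521, -0.001], [-0.004, 0.004, -1.0]])
[ 0.61676671 -0.09649042  0.232     ] (array([-162.4,  117.8,   26. ]), np.float64(29.5), [[-0.521, 0.854, 0.005], [0.854, 0.521, -0.001], [-0.004, 0.004, -1.0]])
```

>>> {"api": "arm_command", "payload": {"plan": [[-20,6,2,6,5],[-40,12,5,12,5],[-60,17,9,18,5],[-80,22,14,24,5],[-100,27,19,29.5,5],[-113,31,24,29.5,5],[-113,31,25,29.5,5],[-113,31,25,29.5,5]]}}

```text
t: 6.48
ee_pos: [0.5147, -0.0987, 0.2289]
orientation: [-0.001, 0.695, 0.719, -0.0]
contact_force: [-0.2, 0.2, -1.8]
opening: 0.0091
```

```bash
cat >> h.py <<'E'
def avg(arm,vision,n=4):
    S=[]
    for i in range(n):
        vision.get_image("wrist" if i==n-1 else "top"); S.append(arm.read_state())
    o={k:np.mean([np.array(s[k])*(np.sign(s[k][1]) if k=="orientation" else 1) for s in S],axis=0) for k in ("ee_pos","orientation","contact_force","torque")}
    o["orientation"]/=np.linalg.norm(o["orientation"]);o["t"]=S[-1]["t"];o["opening"]=S[-1]["opening"]
    return o
E
python3 - <<'E'
from h import *
from plant import arm,vision
s=avg(arm,vision)
im=vision.get_image("wrist");cal=vision.calibration("wrist")
st=[.61203,.04443,.0336]
print(s,toolmove(s,tf(st,[[0,-.141,.232]])[0],.0336+np.pi/2))
v=im.copy()
for dz in(-.0088,):
  for q in proj(cal,tf(st,[bar(a,x,dz) for a in(-.18,-.142,-.085,-.02,.05) for x in (-.004,.004)])): cv2.circle(v,tuple(int(a) for a in np.round(q)),1,(255,0,0),-1)
cv2.imwrite("pics/w5.png",cv2.resize(v[:,:,::-1],(784,588)))
im2=vision.get_image("scene")
cv2.imwrite("pics/s5.png",cv2.resize(im2[120:320,160:400],(780,650))[:590,:,::-1])
E
```

```text
{'ee_pos': array([ 0.51495039, -0.09873149,  0.22953216]), 'orientation': array([-8.53218815e-06,  6.95039208e-01,  7.18971830e-01,  7.69285209e-05]), 'contact_force': array([-0.00585855, -0.08338219, -1.70730883]), 'torque': array([ 0.02525465, -0.01648826, -0.02280322]), 't': 6.675, 'opening': 0.009828230850165327} (array([ -1.2, 101.8,  -2.5]), np.float64(0.0), [[-0.034, 0.999, 0.0], [0.999, 0.034, 0.0], [0.0, 0.0, -1.0]])
```

View pics/w5.png

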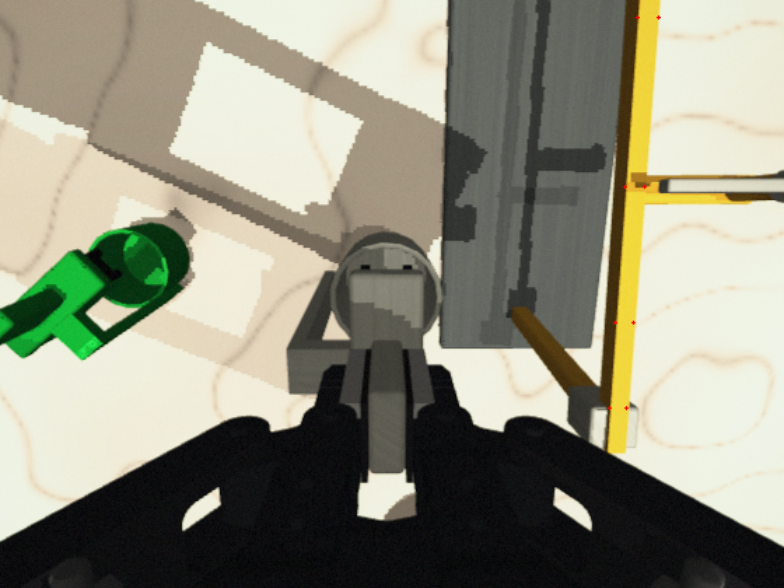

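View pics/s5.png

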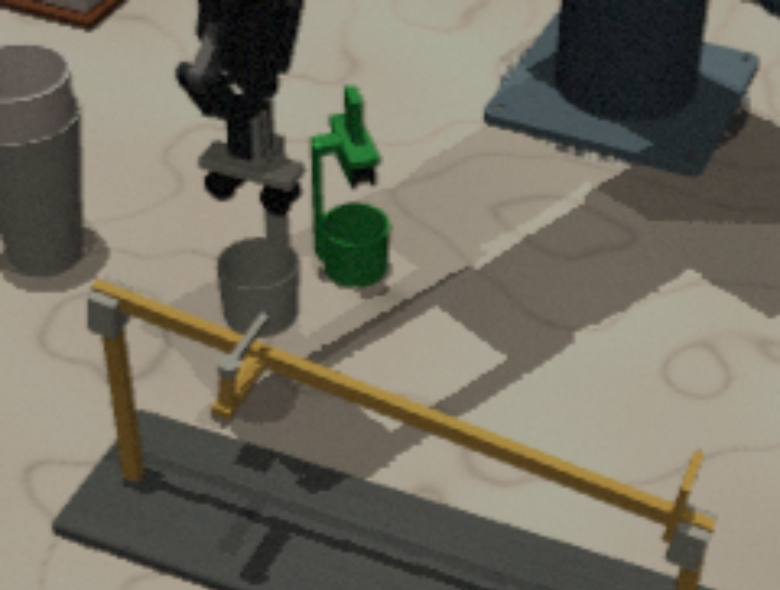

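>>> {"api": "arm_command", "payload": {"plan": [[0,15,-2,0,5],[-1,35,-2,0,5],[-1,55,-2,0,5],[-1,72,-2,0,5],[-1,86,-2,0,5],[-1,97,-2,0,5],[-1,102,-2,0,5],[-1,102,-2,0,5]]}}

```text
t: 7.78
ee_pos: [0.6173, -0.0969, 0.2312]
orientation: [-0.0, 0.695, 0.719, -0.0]
contact_force: [-0.0, 0.3, -2.1]
opening: 0.0092
```

```bash
cat > look.py <<'E'
import sys
from h import *
from plant import arm,vision
n=sys.argv[1]
s=avg(arm,vision)
im=vision.get_image("wrist");cal=vision.calibration("wrist")
st=[.61203,.04443,.0336]
print({k:np.round(v,4).tolist() for k,v in s.items()})
rel=R(-st[2])@(s["ee_pos"]-[st[0],st[1],0]);print("tcp in stand",np.round(rel,4), "tab mid z",rel[2]+.0129)
v=im.copy()
for q in proj(cal,tf(st,[bar(a,x,-.0088) for a in(-.142,-.085,-.02,.02,.05) for x in (-.004,.004)])): cv2.circle(v,tuple(int(a) for a in np.round(q)),1,(255,0,0),-1)
cv2.imwrite(f"pics/w{n}.png",cv2.resize(v[:,:,::-1],(784,588)))
im2=vision.get_image("scene")
cv2.imwrite(f"pics/s{n}.png",cv2.resize(im2[150:320,170:400],(780,577))[:,:,::-1])
E
python3 look.py 6
```

```text
{'ee_pos': [0.6169, -0.0969, 0.2314], 'orientation': [-0.0001, 0.6954, 0.7186, -0.0001], 'contact_force': [0.1355, 0.3015, -1.9531], 'torque': [-0.0381, -0.005, 0.0119], 't': 7.975, 'opening': 0.0096}
tcp in stand [ 2.000e-04 -1.414e-01  2.314e-01] tab mid z 0.2442830025392719
```

View pics/w6.png

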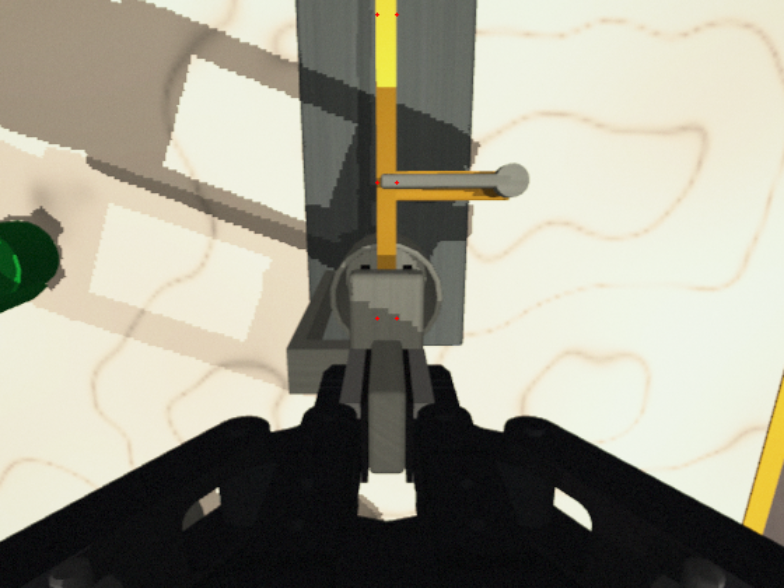

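View pics/s6.png

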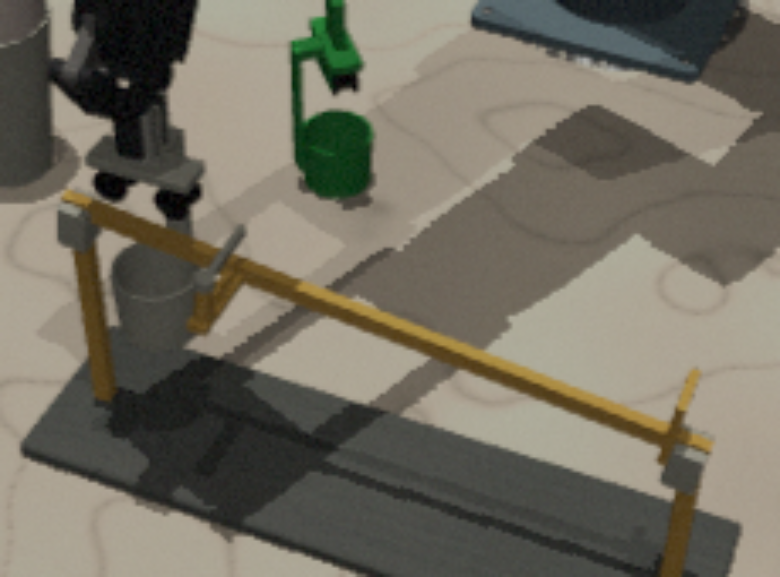

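>>> {"api": "arm_command", "payload": {"plan": [[0,0,1,0,5],[0,0,2,0,5],[0,0,3,0,5],[0,0,4,0,5],[0,0,5,0,5],[0,0,6,0,5],[0,0,7,0,5],[0,0,8,0,5]]}}

```text
t: 9.07
ee_pos: [0.6173, -0.0969, 0.2233]
orientation: [0.0, 0.695, 0.719, 0.0]
contact_force: [-0.1, -0.1, -1.7]
opening: 0.0096
```

>>> {"api": "arm_command", "payload": {"plan": [[0,0,1,0,5],[0,0,2,0,5],[0,0,3,0,5],[0,0,4,0,5],[0,0,4,0,5]]}}

```text
t: 9.7
ee_pos: [0.6172, -0.0969, 0.2192]
orientation: [-0.0, 0.695, 0.719, -0.0]
contact_force: [0.0, -0.2, -2.6]
opening: 0.0095
```

>>> {"api": "arm_command", "payload": {"plan": [[0,0,1,0,5],[0,0,2,0,5],[0,0,2,0,5]]}}

```text
t: 10.07
ee_pos: [0.6172, -0.0969, 0.2172]
orientation: [-0.0, 0.695, 0.719, -0.0]
contact_force: [0.4, -0.2, -2.0]
opening: 0.0098
```

>>> {"api": "arm_command", "payload": {"plan": [[0,0,1,0,5],[0,0,2,0,5],[0,0,2,0,5]]}}

```text
t: 10.45
ee_pos: [0.6172, -0.0969, 0.2152]
orientation: [-0.0, 0.695, 0.719, -0.0]
contact_force: [-0.8, 0.0, -1.5]
opening: 0.0098
```

>>> {"api": "arm_command", "payload": {"plan": [[0,0,1,0,5],[0,0,1,0,5]]}}

```text
t: 10.7
ee_pos: [0.6172, -0.0969, 0.2142]
orientation: [-0.0, 0.695, 0.719, -0.0]
contact_force: [-0.6, 0.1, -0.2]
opening: 0.0092
```

```bash
python3 look.py 7
```

```text
{'ee_pos': [0.6173, -0.0969, 0.2143], 'orientation': [-0.0, 0.6954, 0.7186, 0.0], 'contact_force': [-0.4009, 0.2106, -1.7905], 'torque': [-0.012, -0.0103, -0.0273], 't': 10.9, 'opening': 0.0098}
tcp in stand [ 0.0005 -0.1414  0.2143] tab mid z 0.22721043548222067
```

View pics/s7.png

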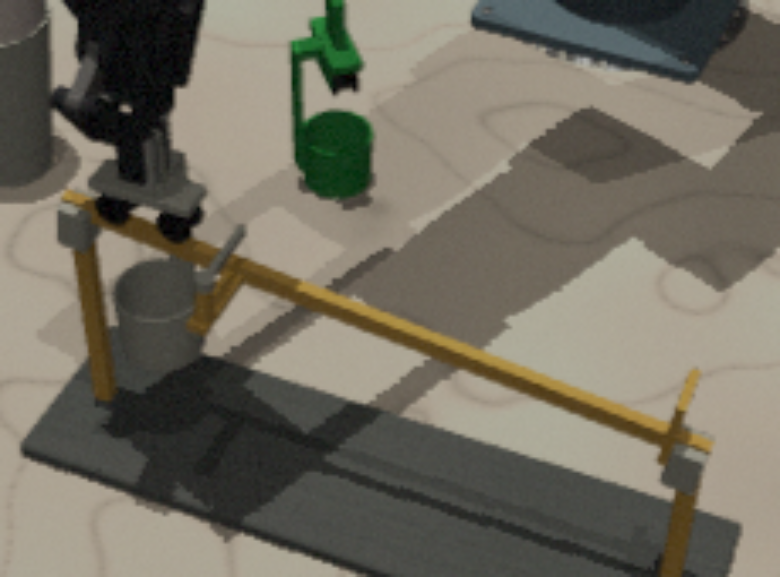

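>>> {"api": "arm_command", "payload": {"plan": [[0,0,1,0,5],[0,0,1,0,5]]}}

```text
t: 11.25
ee_pos: [0.6172, -0.0969, 0.2132]
orientation: [-0.0, 0.695, 0.719, -0.0]
contact_force: [-0.4, -0.3, -1.6]
opening: 0.0098
```

```bash
cat > f.py <<'E'
from h import *
from plant import arm,vision
s=avg(arm,vision,5);st=[.61203,.04443,.0336]
print(np.round(R(-st[2])@(s["ee_pos"]-[st[0],st[1],0]),4),np.round(s["contact_force"],2),s["opening"],s["t"],np.round(s["torque"],3))
E
python3 f.py
```

```text
[ 0.0005 -0.1414  0.2133] [-0.02 -0.17 -1.9 ] 0.009242421698497162 11.5 [-0.004  0.004  0.007]
```

>>> {"api": "arm_command", "payload": {"plan": [[0,0,1,0,5],[0,0,1,0,5]]}}

```text
t: 11.75
ee_pos: [0.6172, -0.0969, 0.2122]
orientation: [-0.0, 0.695, 0.719, -0.0]
contact_force: [-0.1, 0.4, -2.3]
opening: 0.0097
```

```bash
python3 f.py
```

```text
[ 0.0005 -0.1414  0.2123] [-0.17  0.06 -1.5 ] 0.009172261346274283 12.0 [ 0.033  0.006 -0.008]
```

>>> {"api": "arm_command", "payload": {"plan": [[0,0,1,0,5],[0,0,1,0,5]]}}

```text
t: 12.25
ee_pos: [0.6174, -0.0969, 0.2116]
orientation: [0.0, 0.695, 0.719, 0.0]
contact_force: [0.6, 0.2, 0.1]
opening: 0.0098
```

```bash
python3 f.py
```

```text
[ 0.0006 -0.1415  0.2116] [-0.21  0.23  0.76] 0.009583688287714647 12.5 [0.033 0.085 0.006]
```

>>> {"api": "arm_command", "payload": {"plan": [[0,0,1,0,5],[0,0,1,0,5]]}}

```text
t: 12.75
ee_pos: [0.6175, -0.0969, 0.2114]
orientation: [0.001, 0.695, 0.719, 0.0]
contact_force: [-2.3, 1.2, 5.0]
opening: 0.0096
```

```bash
python3 f.py
```

```text
[ 0.0007 -0.1414  0.2114] [-1.45  0.99  5.79] 0.009694782299193547 13.0 [ 0.034  0.332 -0.057]
```

Contact felt: about 7.7 N with the tool at 0.2114, which matches a bar about 8 mm low. I ease off 1 mm so the touch is light, then open a little so both rollers settle.

>>> {"api": "arm_command", "payload": {"plan": [[0,0,-0.7,0,5],[0,0,-0.7,0,5]]}}

```text
t: 13.25
ee_pos: [0.6174, -0.0969, 0.2115]
orientation: [0.0, 0.695, 0.719, 0.0]
contact_force: [-0.1, 1.0, 4.4]
opening: 0.01
```

```bash
python3 f.py
```

```text
[ 0.0007 -0.1415  0.2115] [-1.4   0.95  5.39] 0.009566576866086609 13.5 [ 0.039  0.237 -0.018]
```

>>> {"api": "arm_command", "payload": {"plan": [[0,0,-0.7,0,12],[0,0,-0.7,0,20],[0,0,-0.7,0,24],[0,0,-0.7,0,24]], "force": 20}}

```text
t: 14.0
ee_pos: [0.6172, -0.0969, 0.2114]
orientation: [-0.0, 0.695, 0.719, -0.0]
contact_force: [0.3, 0.4, -0.2]
opening: 0.0239
```

```bash
python3 look.py 8
```

```text
{'ee_pos': [0.6173, -0.0969, 0.2116], 'orientation': [-0.0001, 0.6954, 0.7186, -0.0], 'contact_force': [-0.0761, 0.1102, 0.2274], 'torque': [0.0046, -0.0045, 0.0084], 't': 14.2, 'opening': 0.0235}
tcp in stand [ 0.0005 -0.1415  0.2116] tab mid z 0.2245044235072573
```

View pics/w8.png

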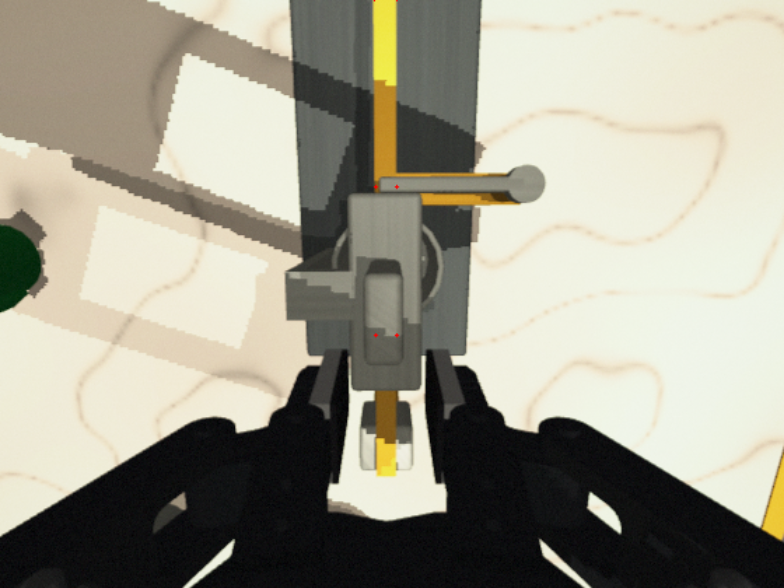

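View pics/s8.png

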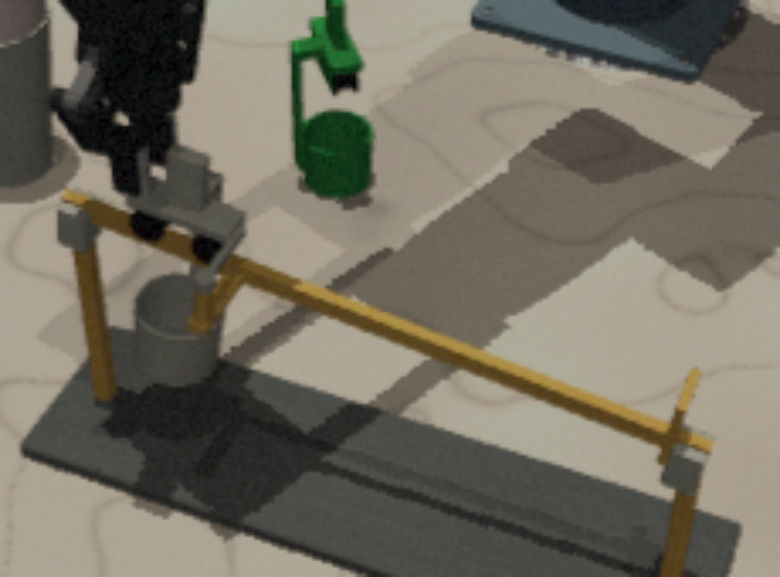

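The hanger is seated with both rollers on the rail and has rolled up against the shut gate, bridge front at (385,195) and gate arm at (450,185). I'll regrip there, since a free push on the tab above gate height could tip it.

>>> {"api": "arm_command", "payload": {"plan": [[8,0,0,0,24],[18,0,1,0,24],[27,0,3,0,24],[27,0,4.5,0,24],[27,0,4.5,0,24]]}}

```text
t: 14.92
ee_pos: [0.6163, -0.0698, 0.207]
orientation: [-0.0, 0.695, 0.719, -0.0]
contact_force: [0.1, -0.7, -0.2]
opening: 0.0241
```

```bash
python3 look.py 9
```

```text
{'ee_pos': [0.6164, -0.0701, 0.2072], 'orientation': [0.0, 0.6955, 0.7186, -0.0001], 'contact_force': [-0.3, 0.0607, -0.0479], 'torque': [0.0118, -0.0161, -0.0069], 't': 15.125, 'opening': 0.0238}
tcp in stand [ 0.0005 -0.1147  0.2072] tab mid z 0.2200856632647717
```

View pics/w9.png

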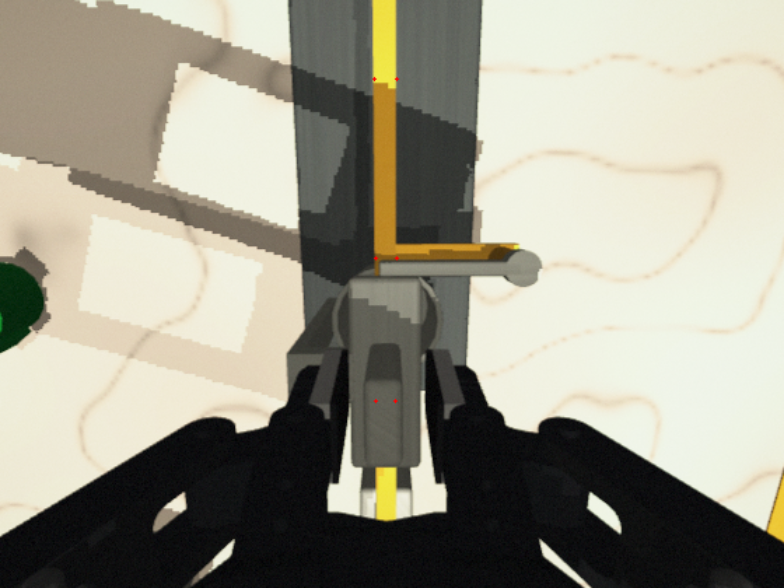

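View pics/s9.png

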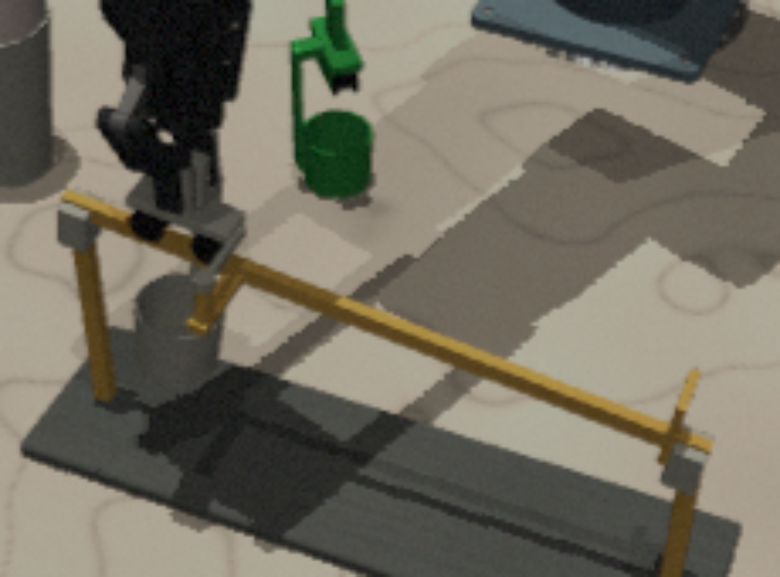

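>>> {"api": "arm_command", "payload": {"plan": [[0,0,0,0,12],[0,0,0,0,5],[0,0,0,0,5]], "force": 25}}

```text
t: 15.6
ee_pos: [0.6163, -0.07, 0.2073]
orientation: [0.0, 0.695, 0.719, -0.0]
contact_force: [-0.8, -0.7, 0.1]
opening: 0.0094
```

```bash
python3 f.py
```

```text
[ 0.0005 -0.1145  0.2073] [-0.79 -0.3   0.8 ] 0.009616580661248108 15.85 [-0.121  0.138 -0.048]
```

>>> {"api": "arm_command", "payload": {"plan": [[4,0,0.5,0,5],[8,0,1,0,5],[12,0,1.5,0,5],[16,0,1.9,0,5]]}}

```text
t: 16.35
ee_pos: [0.6161, -0.0539, 0.2054]
orientation: [0.0, 0.695, 0.719, 0.0]
contact_force: [0.9, -3.6, 0.9]
opening: 0.0093
```

```bash
python3 f.py
```

```text
[ 0.0007 -0.098   0.2053] [ 0.02 -2.79  0.9 ] 0.009577228146744488 16.6 [-0.523 -0.092  0.009]
```

>>> {"api": "arm_command", "payload": {"plan": [[5,0,0.6,0,5],[10,0,1.2,0,5],[15,0,1.8,0,5],[20,0,2.4,0,5],[25,0,3,0,5],[30,0,3.6,0,5]]}}

```text
t: 17.35
ee_pos: [0.6145, -0.0231, 0.2016]
orientation: [-0.0, 0.695, 0.719, -0.0]
contact_force: [-1.3, -1.6, 2.2]
opening: 0.0097
```

```bash
python3 f.py
```

```text
[-0.     -0.0671  0.2015] [-2.21  1.53  2.43] 0.009791591902669145 17.6 [0.23  0.351 0.171]
```

>>> {"api": "arm_command", "payload": {"plan": [[5,0,0.6,0,5],[10,0,1.2,0,5],[15,0,1.8,0,5],[20,0,2.4,0,5]]}}

```text
t: 18.1
ee_pos: [0.6138, -0.0037, 0.1992]
orientation: [-0.0, 0.695, 0.719, -0.0]
contact_force: [-4.9, -2.1, 3.4]
opening: 0.0097
```

```bash
python3 look.py 10
```

```text
{'ee_pos': [0.6138, -0.0029, 0.1991], 'orientation': [-0.0008, 0.6952, 0.7188, 0.0001], 'contact_force': [-4.85, 1.358, 3.5192], 'torque': [0.1384, 0.9554, 0.0112], 't': 18.3, 'opening': 0.0096}
tcp in stand [ 1.000e-04 -4.730e-02  1.991e-01] tab mid z 0.21202551589009824
```

View pics/w10.png

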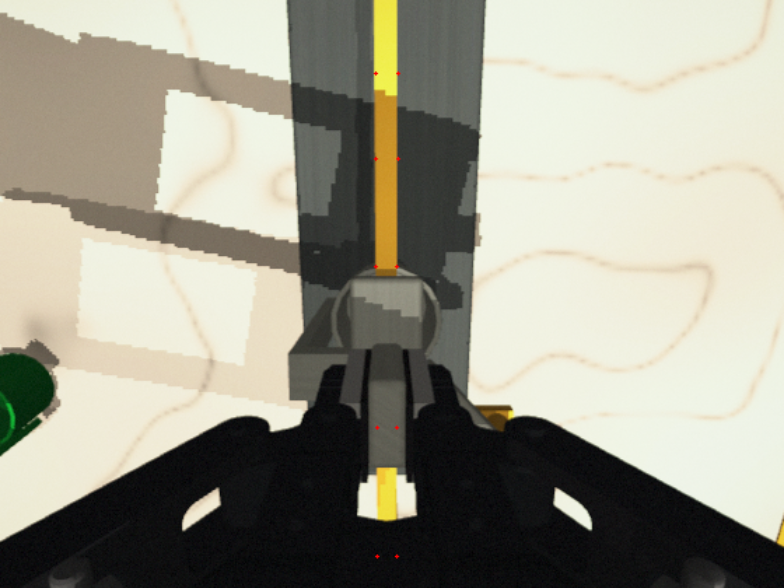

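View pics/s10.png

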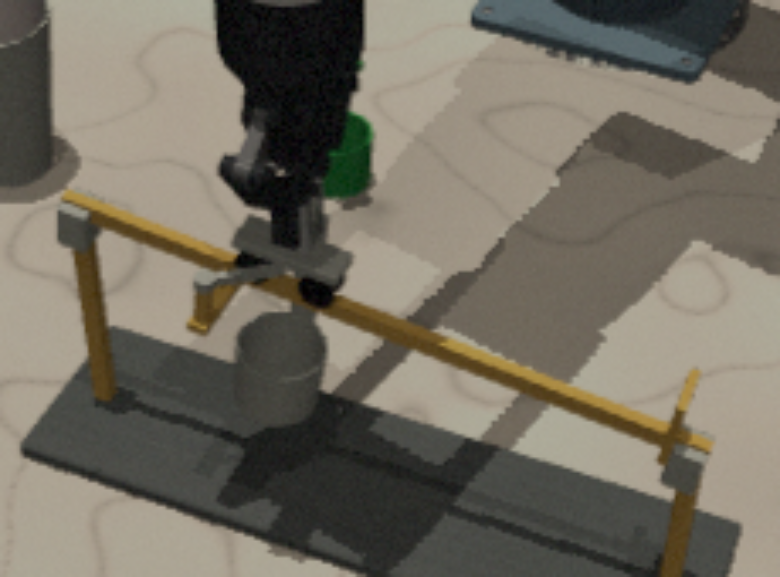

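>>> {"api": "arm_command", "payload": {"plan": [[6,0,0.4,0,5],[12,0,1.1,0,5],[18,0,1.8,0,5],[24,0,2.5,0,5],[30,0,3.2,0,5]]}}

```text
t: 19.02
ee_pos: [0.6134, 0.0265, 0.1957]
orientation: [-0.0, 0.695, 0.719, 0.0]
contact_force: [-2.8, -2.4, -1.0]
opening: 0.0098
```

```bash
python3 f.py
```

```text
[ 0.0002 -0.0174  0.1957] [-4.58  0.49 -0.85] 0.009540814312466325 19.275 [ 0.078  0.794 -0.153]
```

>>> {"api": "arm_command", "payload": {"plan": [[6,0,0.6,0,5],[12,0,1.3,0,5],[18,0,2.0,0,5],[24,0,2.7,0,5],[30,0,3.4,0,5],[30,0,3.4,0,5]]}}

```text
t: 20.02
ee_pos: [0.6122, 0.0567, 0.1927]
orientation: [-0.0, 0.695, 0.719, 0.0]
contact_force: [-0.4, -0.3, -2.1]
opening: 0.0096
```

```bash
python3 look.py 11
```

```text
{'ee_pos': [0.6123, 0.056, 0.1927], 'orientation': [0.0001, 0.6953, 0.7187, -0.0], 'contact_force': [0.1683, 0.1692, -1.4103], 'torque': [-0.0065, -0.0146, 0.0089], 't': 20.225, 'opening': 0.0095}
tcp in stand [0.0007 0.0116 0.1927] tab mid z 0.20561437001711305
```

View pics/s11.png

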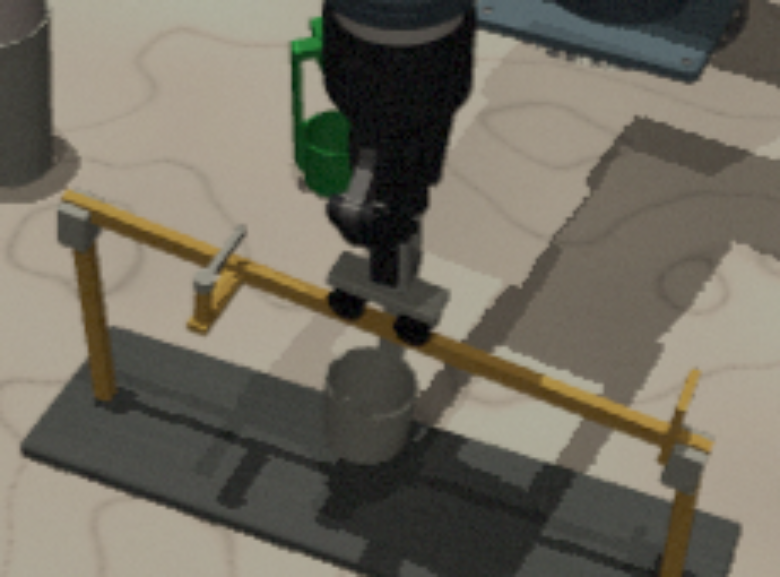

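View pics/w11.png

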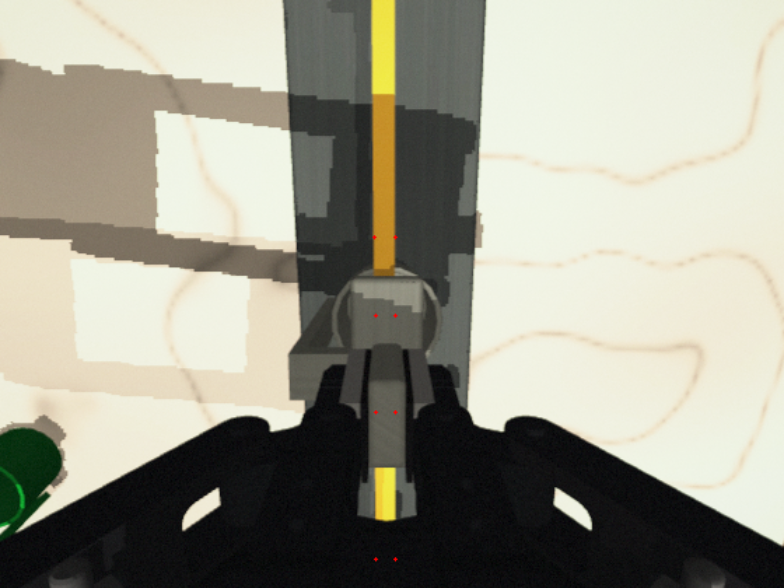

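The gate is shut behind and the hanger is clear. I seat it lightly and release.

>>> {"api": "arm_command", "payload": {"plan": [[0,-0.4,0.6,0,5],[0,-0.4,0.6,0,5]]}}

```text
t: 20.58
ee_pos: [0.6119, 0.0559, 0.1922]
orientation: [0.0, 0.695, 0.719, 0.0]
contact_force: [-1.4, 0.9, -2.2]
opening: 0.0098
```

```bash
python3 f.py
```

```text
[0.0003 0.0115 0.1922] [ 0.3  -0.17 -1.75] 0.00963641704244575 20.825 [ 0.007 -0.044 -0.01 ]
```

>>> {"api": "arm_command", "payload": {"plan": [[0,0,0,0,14],[0,0,0,0,22],[0,0,0,0,30],[0,0,0,0,34],[0,0,-5,0,34],[0,0,-15,0,34],[0,0,-40,0,34],[0,0,-70,0,34]]}}

```text
t: 21.82
ee_pos: [0.6117, 0.056, 0.2631]
orientation: [-0.0, 0.695, 0.719, -0.0]
contact_force: [-0.3, -1.2, 0.6]
opening: 0.034
```

```bash
python3 look.py 12
```

```text
{'ee_pos': [0.6132, 0.0559, 0.2658], 'orientation': [0.0022, 0.6954, 0.7187, 0.0018], 'contact_force': [0.1089, 0.1357, 0.4708], 'torque': [0.006, -0.035, 0.0065], 't': 22.025, 'opening': 0.0338}
tcp in stand [0.0016 0.0114 0.2658] tab mid z 0.278746909754157
```

View pics/s12.png

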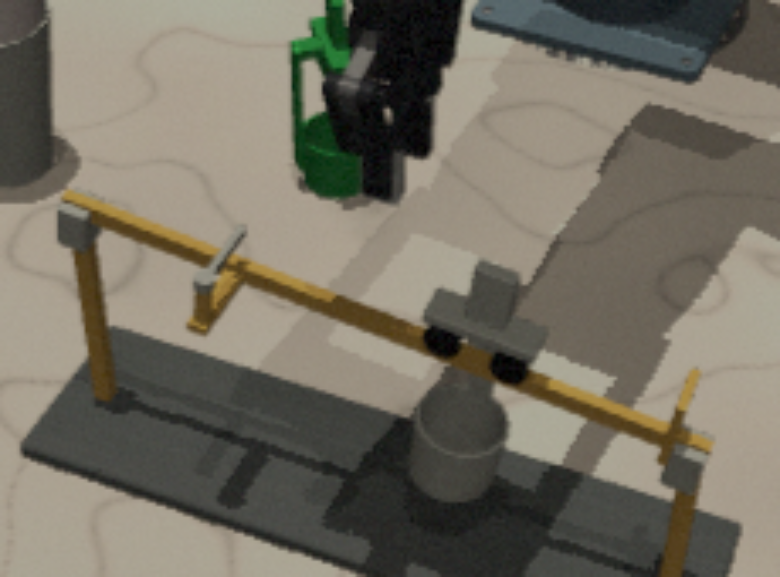

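It is rolling down. I back away from the rail while it runs.

>>> {"api": "arm_command", "payload": {"plan": [[0,0,-15,0,34],[0,0,-30,0,34],[0,0,-40,0,34],[0,0,-40,0,34],[0,0,-40,0,34],[0,0,-40,0,34],[0,0,-40,0,34],[0,0,-40,0,34]]}}

```text
t: 23.12
ee_pos: [0.6118, 0.056, 0.3019]
orientation: [-0.0, 0.695, 0.719, -0.0]
contact_force: [-0.3, -0.0, -0.5]
opening: 0.0343
```

>>> {"api": "arm_command", "payload": {"plan": [[0,0,0,0,34],[0,0,0,0,34],[0,0,0,0,34],[0,0,0,0,34],[0,0,0,0,34],[0,0,0,0,34],[0,0,0,0,34],[0,0,0,0,34]]}}

```text
t: 24.12
ee_pos: [0.6118, 0.056, 0.3021]
orientation: [-0.0, 0.695, 0.719, -0.0]
contact_force: [0.6, 0.0, 1.1]
opening: 0.0342
```

>>> {"api": "arm_command", "payload": {"plan": [[0,0,0,0,34],[0,0,0,0,34],[0,0,0,0,34],[0,0,0,0,34],[0,0,0,0,34],[0,0,0,0,34],[0,0,0,0,34],[0,0,0,0,34]]}}

```text
t: 25.12
ee_pos: [0.6118, 0.056, 0.3021]
orientation: [-0.0, 0.695, 0.719, -0.0]
contact_force: [-0.8, 0.5, 0.2]
opening: 0.0342
```

```bash
python3 look.py 13; python3 - <<'E'
from h import *
from plant import vision
im=vision.get_image("top");cal=vision.calibration("top");cs=vision.calibration("scene")
st=[.61203,.04443,.0336]
# expected tab-mid and bridge front at stop
s=.142;n=np.array([0,np.sin(S),np.cos(S)]);u=np.array([0,np.cos(S),-np.sin(S)])
b=np.array(bar(s,0,-.008))
P=[b+.067*n, b+.029*n+.033*u+[-.012,0,0],b+.029*n+.033*u+[.012,0,0],b+.029*n-.033*u+[-.012,0,0],b+.029*n-.033*u+[.012,0,0]]
print(proj(cal,tf(st,P)).round(1).tolist())
v=cv2.resize(im[130:210,160:370],None,fx=3.7,fy=3.7,interpolation=cv2.INTER_CUBIC)
for q in proj(cal,tf(st,P)): cv2.circle(v,tuple(int((a-o)*3.7) for a,o in zip(q,(160,130))),2,(255,0,0),-1)
im2=vision.get_image("scene")[150:320,170:400]
v2=cv2.resize(im2,None,fx=3.378,fy=3.378,interpolation=cv2.INTER_CUBIC)
for q in proj(cs,tf(st,P)): cv2.circle(v2,tuple(int((a-o)*3.378) for a,o in zip(q,(170,150))),2,(255,0,0),-1)
cv2.imwrite("pics/t13.png",v[:,:,::-1]);cv2.imwrite("pics/s13b.png",v2[:,:,::-1])
E
```

```text
{'ee_pos': [0.6118, 0.056, 0.3021], 'orientation': [0.0, 0.6954, 0.7186, 0.0], 'contact_force': [-0.2403, -0.2389, 0.1001], 'torque': [0.0057, 0.0255, -0.0504], 't': 25.325, 'opening': 0.0338}
tcp in stand [2.000e-04 1.160e-02 3.021e-01] tab mid z 0.3150229211715765
[[191.7, 158.5], [183.6, 168.1], [183.6, 157.4], [212.5, 166.6], [212.4, 155.7]]
```

View pics/s13b.png

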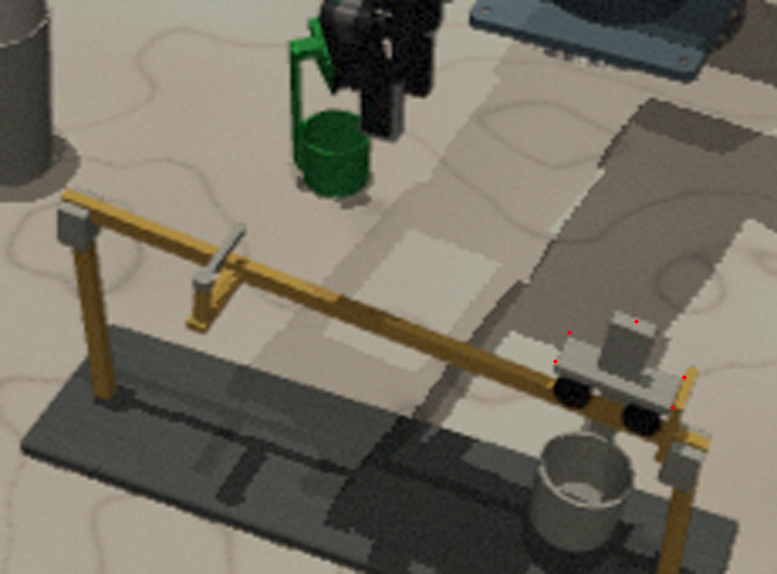

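View pics/t13.png

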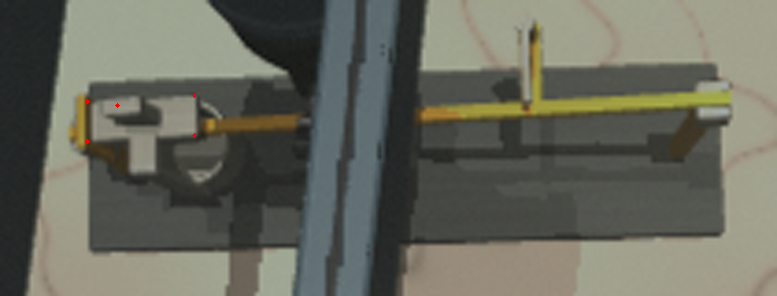

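>>> {"api": "arm_command", "payload": {"plan": [[0,0,0,0,34],[0,0,0,0,34],[0,0,0,0,34],[0,0,0,0,34],[0,0,0,0,34],[0,0,0,0,34],[0,0,0,0,34],[0,0,0,0,34]]}}

```text
t: 26.52
ee_pos: [0.6119, 0.056, 0.3021]
orientation: [-0.0, 0.695, 0.719, 0.0]
contact_force: [0.3, 0.6, 0.9]
opening: 0.0338
```

```bash
python3 - <<'E'
from h import *
from plant import vision
im=vision.get_image("scene")
v=cv2.resize(im[200:320,300:400],(667,590)[::1] if 0 else (600,590),interpolation=cv2.INTER_CUBIC)
old=cv2.imread("pics/s13.png")[:,:,::-1]
new=cv2.resize(im[150:320,170:400],(780,577))
d=np.abs(new.astype(int)-old).max(2)[300:,500:];print("diff",d.mean(),(d>50).sum())
cv2.imwrite("pics/s14.png",v[:,:,::-1])
cv2.imwrite("pics/s14full.png",im[:,:,::-1])
E
```

```text
diff 2.1452552862300154 0
```

View pics/s14.png

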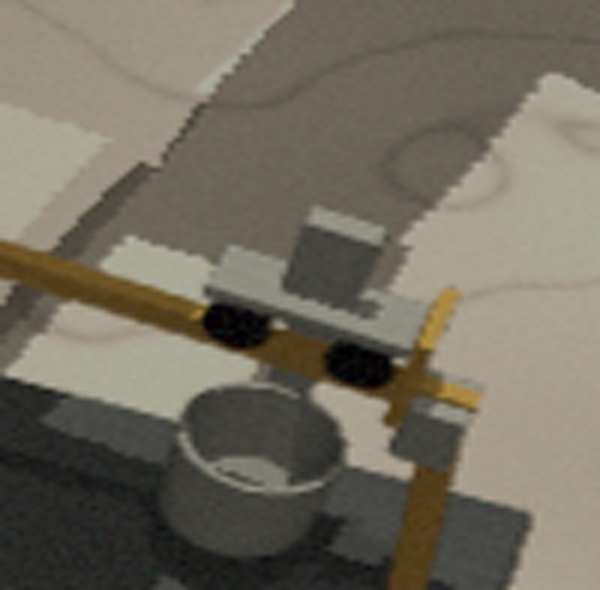

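View pics/s14full.png

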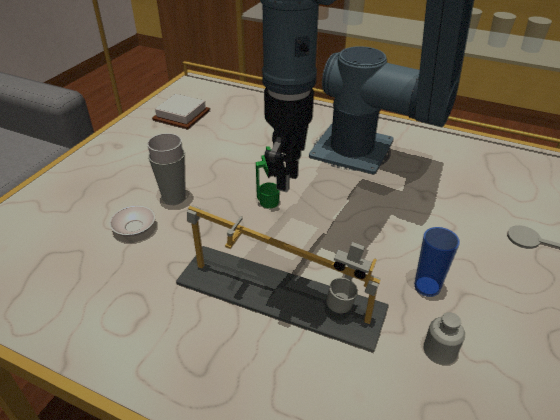

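The hanger is at rest: two pictures over 1 s apart show no change. It sits against the stop plate (crop 435,330) with both rollers on the bar. The gate arm is shut at (235,228), the bystanders are in place and the gripper is free.

```bash
python3 -c "
from plant import arm
print(arm.sign_off())"
```

```text
the job is handed in; nothing more can be done
None
```

The steel pick cup is hanging by its rollers against the end stop, with the gate shut behind it, and the job is handed in (no verdict is reported).

- **Hooking:** I picked the cup up by its top tab, left the green look-alike alone, and lowered it behind the gate in 1 mm steps. The rollers touched with the tool at 0.211 m, which puts the bar about 8 mm below nominal. The most I read there was about 8 N on the rail.
- **Through the gate:** I let go briefly so both rollers settled, and the cup rolled against the shut gate. I then gripped it again instead of pushing it loose, because a push on the tab that high could have tipped it. Readings on the way through stayed under about 7 N. I released it past the gate, about 5 mm downhill of mid-bar, and it rolled down on its own.
- **Last checks:** The hanger matches the expected pose at the stop to within a few millimetres in the scene and top views. Two pictures over 1 s apart show no movement. The gate arm looks shut, the bystanders are where they started, and the gripper is empty and well above the rail.
- **Disagreements:** The camera put the bar 8.8 mm low, slightly more than the stated 8 mm limit, while the felt contact gave about 8 mm. Just before release the wrist read −1.75 N, nearly the full weight, so the cup was barely touching the rail then. It still settled on its rollers when I let go.

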